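# Load the chasing slide and index it one hole

## Robot

A 6-joint arm with a two-finger parallel gripper is mounted at the origin on the work surface. World frame = base frame: x ahead of the robot, y to its left, z up, the work surface at z = 0. Lengths are in m, angles in rad, forces in N, time in s.
With the tool pointing down it reaches from about 0.35 to 0.725 m from the base axis. Payload 4.3 kg.
Tool frame: the origin (TCP) lies between the finger pads; the fingertips stand 17 mm ahead of it and the grasp point (between the pads) lies 2 mm behind it (ctrl.nose_length is the distance from the TCP to the fingertips, in m); z points along the fingers, x is the direction in which the jaws open and shut, and the axes are right-handed (so a half turn about z gives the same grasp; the last joint's range is limited). The gripper opens to 85 mm and grips with 20 to 120 N. Pads are 22 mm wide; open, the fingers measure 114 mm over their backs; the gripper's body (76 mm by 85 mm) begins 54 mm behind the grasp point. The pads swing forward as they close: fully open they stand 13 mm farther back than shut.
Start: joints at [1.099, 0.377, 0.081, 1.274, 0, 1.46], TCP at [0.204, 0.538, 0.248] pointing down, gripper open.
Joint ranges: [-2.72, 2.72], [-0.84, 1.66], [-1.02, 1.22], [-1.77, 2.12], [-1.37, 1.28], [-3.14, 3.14]. Speed limits (rad/s): [2.57, 2.57, 3.14, 3.14, 3.14, 3.14].

## Interface

Orientations are given as a unit quaternion [x, y, z, w].
In Python, from station import ctrl gives the robot as it stands.
- The arm moves only by the shell command python3 -m crank 'ROWS' [OPENING] [FORCE]. ROWS is JSON, a list of rows, each a list of 2 entries, a list of its own where there are three numbers: the shift along the tool's x, y, z in cm, then the turn about the tool's z in rad. A call has 1 to 12 rows; each row is the pose to reach, as a shift and turn from the pose commanded when the call began, along the tool's axes at that moment; what a row does not reach only later rows make up. A row lasts 1/8 s, in which the tool goes at most 62.5 mm and 10.7 degrees, less where a joint would pass 70% of its speed; a pose out of reach is approached as far as the arm can. A call with a gripper value outside its range is refused whole. OPENING is the opening, from 0 (shut) to 1 (fully open), set as the call begins (- or left out, the last holds). The fingers move at their own pace and stop on an object; FORCE is the grip in N (left out, the last holds). Time passes only in rows, so rows that repeat a pose let the fingers close. It gives the time, the measured TCP pose, the force and the opening at its end, in the units of the state.
- ctrl.get_state(): the state, without advancing time (a new reading comes with each control period).
- ctrl.read_camera(name): name is "scene" or "side" or "wrist"; returns the picture (420x560x3 uint8, blue, green, red); there is no depth.
- ctrl.get_calibration(name): a dict with "fx", "fy", "cx", "cy" (pixels), "T" (4x4, takes a point from camera to world coordinates); the wrist camera has in their place "mount" (4x4, takes a point from camera to tool coordinates, whose origin is the TCP and whose axes are the tool frame's). Camera axes: x right, y down, z forward; pixel columns grow to the right and rows downward; lengths in m; the calibration is good to about 2 mm. A picture is of the moment at which its call begins: read the wrist's pose just before it. get_calibration takes no time and is no camera call.
- ctrl.finish_job(): hands the job in, once; it reports no verdict.
The state is a dict: "clock": time; "joint_pos": joint angles; "joint_vel": joint speeds; "tau": joint torques, N m; "tool_pos": TCP position; "eef_rot": TCP orientation; "contact_force": force on the tool from outside, world axes, zero at the start; "wrist_torque": the same for the moment, N m; "grip_width": finger opening in m.
Only numpy, scipy, OpenCV 4.12 (cv2) and the standard library are available. Lean on these libraries where they do the work, as an engineer would, in place of code of your own. Each camera call takes 0.05 s, during which the arm holds its last target. There are 200 camera calls.

## Task

Press the brass rosette block flush into the square recess of the blue carriage. Then pull up the black knob of its lock plunger, slide the carriage one hole towards the red end stop, and let the pin down fully home in that next hole. The plunger's spring is tired, so finish while still gripping the knob with the pin held fully home; leave the copper block and the other tools where they lie.

Things in the scene. Friction and masses are not known exactly. Their poses are not given: they have to be found in the camera images.
- brass_block_mid (a point): Centre of the loose brass-yellow block, 40 x 40 mm and 22 mm tall, about 0.2 kg, with a low eight-petal rosette on top (under 1 mm). It stands on the cork mat. Axes along its sides, z up; this point is 11 mm below its top. The copper block stands about 90 mm off along the mat's y axis, so there is free room on its +x and -x sides.
- copper_block_mid (a point): Centre of the reddish copper block of the same 40 x 40 x 22 mm size, with a five-petal rosette, on the same mat; a bystander. The two blocks may have swapped places.
- mat: Fixed cork mat under the blocks, 130 mm (x) by 210 mm (y), 4 mm thick, origin at the centre of its underside.
- bed: Fixed bed of the indexing slide: dark steel plate 110 mm (its x) by 285 mm (its y). Origin on the bench surface. The carriage slides along the bed's y axis; +y leads to the red end stop (a bar 42 mm high at y = 167 mm). A steel index bar with three square 10 mm holes, 40 mm apart, runs along the middle, its top 30 mm above the bench.
- recess_floor (a point): Centre of the floor of the square recess in the blue carriage, 40 mm above the bench; axes as the bed's; it moves with the carriage. The recess is 43 x 43 mm and 22 mm deep, so the block sits flush with the carriage top (62 mm above the bench); its sides are parallel to the bed's x and y.
- notch (a point): Middle of the finger notch on the recess's -x side, at floor height; the +x side has the same. Each notch is 32 mm wide along y, cut down to the recess floor and open to the outside, so fingers that close along the bed's x axis can go down with the block. The carriage is 90 mm wide in x; nothing stands beside it.
- carriage (a joint): How far the carriage has slid along the bed, m: 0 at the start hole, positive towards the red stop; 0.040 is the next hole, 0.080 the last. Slides against about 1.5 N of friction; locked while the pin is in a hole (about 1 mm of play either way).
- knob_mid (a point): Centre of the black plunger knob with a brass band: upright cylinder 26 mm in diameter and 28 mm tall, on the carriage 80 mm from the recess centre towards the red stop. With the pin home its centre is 86 mm above the bench; a steel neck 20 mm in diameter ends 16 mm below the centre (70 mm above the bench), the carriage top lies 24 mm below the centre. It rises and slides with the plunger.
- plunger (a joint): How far the plunger is pulled up, m: 0 pin fully home in a hole, 0.016 fully up. The pin leaves the hole above 0.010. The spring pushes it down with about 4 N at 0 and 6.5 N at the top. The pin is round-nosed and 8 mm thick, so it finds a 10 mm hole when within about 2 mm of it; on the bar between two holes it stays at 0.010.
- next_hole (a point): Centre of the top of the next hole in the index bar (fixed), 30 mm above the bench: the pin must end here.
- hammer: Loose chasing hammer lying on the bench, 240 mm long; a bystander. Origin under its middle.
- punch_a: Dark steel punch lying on the bench, 120 mm long, 10 mm thick; a bystander. Origin under its middle.
- punch_b: Bright steel punch lying on the bench, 120 mm long, 10 mm thick; a bystander. Origin under its middle.
- brush: Loose brush lying on the bench, 200 mm long; a bystander. Origin under its middle.
- wax_tin: Loose squat tin with a pale lid, 64 mm in diameter, 40 mm tall; a bystander. Origin under its centre.
Mind the look-alikes: they are no part of the job. There is more than one size of the part that bears brass_block_mid; the job needs the largest.

How it is judged:
By the outcome, as a careful person would: the job done as asked, in the order asked, and still so for the second after the job is handed in, while the arm keeps its last pose, push and grip.
It also fails if it takes over 64 s, if anything falls off the work surface, if the arm or the gripper's body presses on something with over 40 N, if the wrist force passes 120 N, or if a joint passes its speed limit or range.

## Working session

There is one attempt and no reset: what is moved stays moved. The work goes in short steps, Python scripts to look and compute and a shell command to move; the robot and the scene stay as the last step left them, time stands still between calls to the robot, and variables do not carry over. Pictures are saved under pics/ and viewed, about 8 in all and at most 12, crops included, and the job is handed in when it is done.

```bash
mkdir -p pics; ls
python3 - <<'E'
from station import ctrl
import cv2,numpy as np
a=ctrl.read_camera("scene");b=ctrl.read_camera("side")
cv2.imwrite("pics/scene.png",a);cv2.imwrite("pics/side.png",b)
s=ctrl.get_state();print(s["clock"],s["tool_pos"],s["eef_rot"],s["contact_force"],s["grip_width"])
for n in("scene","side","wrist"):print(n,ctrl.get_calibration(n))
E
```

```text
pics
0.1 [0.20323218 0.53727247 0.24745803] [ 8.22783894e-01  5.68353581e-01 -8.34387772e-04  4.18681996e-04] [-0.58215645 -0.40880087 -0.56325431] 0.08517695574317836
scene {'fx': 388.47139489414724, 'fy': 388.47139489414724, 'cx': 282.5847875376334, 'cy': 208.98628709397556, 'T': array([[-0.63355095,  0.48245364, -0.60485674,  1.13224366],
       [ 0.77362153,  0.4062225 , -0.48630546,  0.45065011],
       [ 0.01108658, -0.77602949, -0.63059918,  0.68755301],
       [ 0.        ,  0.        ,  0.        ,  1.        ]])}
side {'fx': 389.24384675277736, 'fy': 389.24384675277736, 'cx': 281.0747729561566, 'cy': 212.16738635347306, 'T': array([[-0.9536708 , -0.16810413,  0.24950552,  0.32940544],
       [-0.3006135 ,  0.56547496, -0.76802968,  0.70034612],
       [-0.01198016, -0.80745221, -0.58981133,  0.6562046 ],
       [ 0.        ,  0.        ,  0.        ,  1.        ]])}
wrist {'fx': 322.5582222297968, 'fy': 322.5582222297968, 'cx': 272.2883676701475, 'cy': 211.87128823955788, 'mount': array([[ 9.99999826e-01,  2.52749520e-04,  5.32209010e-04,
        -5.76909557e-04],
       [-4.00748862e-04,  9.53954096e-01,  2.99952367e-01,
        -7.74218143e-02],
       [-4.31890149e-04, -2.99952529e-01,  9.53954031e-01,
        -1.26684441e-01],
       [ 0.00000000e+00,  0.00000000e+00,  0.00000000e+00,
         1.00000000e+00]])}
```

View pics/scene.png

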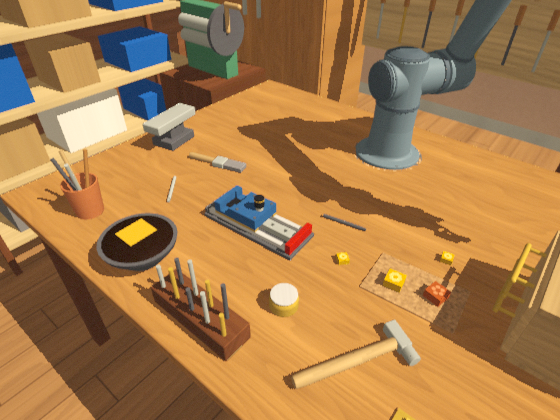

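View pics/side.png

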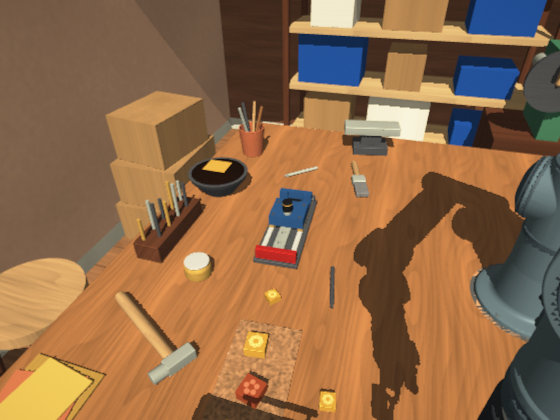

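Scene picture: the carriage is at about (250,208), its knob at (258,202), and the red stop at (298,238). Brass-yellow candidates:
- (396,280): large block on the mat
- (343,258): small block
- (447,258): small block
- (136,232): yellow patch in the bowl
- (436,292): the copper block

By the description I choose (396,280) and check it in a crop.

```bash
cat > h.py <<'E'
import numpy as np,cv2
from scipy.spatial.transform import Rotation as R
from station import ctrl
def cam(n,s=None):
    c=ctrl.get_calibration(n)
    if n=="wrist":
        T=np.eye(4);T[:3,:3]=R.from_quat(s["eef_rot"]).as_matrix();T[:3,3]=s["tool_pos"];c["T"]=T@c["mount"]
    return c
def back(c,uv,z):
    d=c["T"][:3,:3]@[(uv[0]-c["cx"])/c["fx"],(uv[1]-c["cy"])/c["fy"],1];o=c["T"][:3,3]
    return o+d*(z-o[2])/d[2]
def proj(c,p):
    q=np.linalg.inv(c["T"])@np.append(p,1);return np.array([c["fx"]*q[0]/q[2]+c["cx"],c["fy"]*q[1]/q[2]+c["cy"]])
def rel(s,p): # world point -> tool frame, cm
    return R.from_quat(s["eef_rot"]).inv().apply(np.array(p)-s["tool_pos"])*100
E
python3 - <<'E'
from h import *
a=cv2.imread("pics/scene.png");b=cv2.imread("pics/side.png")
f=lambda i,x,y,w,h:cv2.resize(i[y:y+h,x:x+w],(400,300),interpolation=cv2.INTER_CUBIC)
cv2.imwrite("pics/crop.png",np.vstack([np.hstack([f(a,195,170,132,99),f(a,350,235,132,99)]),np.hstack([f(b,230,175,120,90),f(b,210,315,120,90)])]))
c=cam("scene");d=cam("side")
for n,uv,vv,z in[("brass",(396,278),(256,344),.026),("cop",(437,291),(252,389),.026),("knob",(259,200),(288,204),.1),("stopR",(298,236),(276,254),.042)]:print(n,back(c,uv,z).round(3),back(d,vv,z).round(3))
E
```

```text
brass [0.524 0.288 0.026] [0.515 0.293 0.026]
cop [0.5   0.373 0.026] [0.491 0.378 0.026]
knob [ 0.579 -0.069  0.1  ] [ 0.559 -0.062  0.1  ]
stopR [0.569 0.047 0.042] [0.551 0.062 0.042]
```

View pics/crop.png

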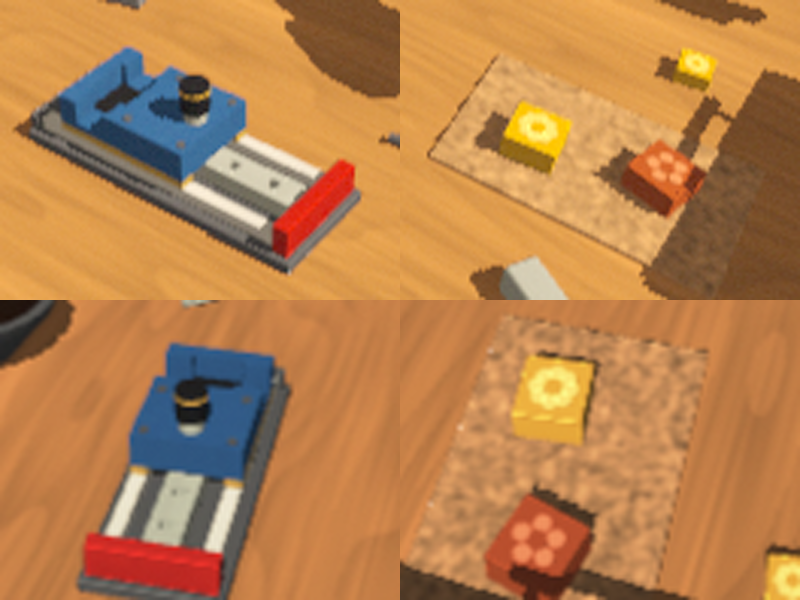

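The crop confirms the large eight-petal brass block on the mat, with the five-petal copper block beside it.

Run:
```python
from h import *
s=ctrl.get_state()
print(rel(s,[.52,.29,.15]),s["joint_pos"])
```

```text
[-11.896573    38.38087733   9.75785695] [1.09871572e+00 3.77980928e-01 7.97557192e-02 1.27443741e+00
 5.43964247e-05 1.46050453e+00]
```

```bash
python3 -m crank '[[[-1.7,5.5,1.4],0.16],[[-3.4,11,2.8],0.32],[[-5.1,16.4,4.2],0.48],[[-6.8,21.9,5.6],0.64],[[-8.5,27.4,7],0.8],[[-10.2,32.9,8.4],0.94],[[-11.9,38.4,9.8],0.94],[[-11.9,38.4,9.8],0.94],[[-11.9,38.4,9.8],0.94]]' 1
python3 - <<'E'
from h import *
s=ctrl.get_state();im=ctrl.read_camera("wrist");cv2.imwrite("pics/w1.png",im)
print(s["clock"],s["tool_pos"],s["eef_rot"],s["joint_pos"],s["contact_force"])
c=cam("wrist",s);hsv=cv2.cvtColor(im,cv2.COLOR_BGR2HSV)
# brass blobs
m=cv2.inRange(hsv,(20,140,120),(34,255,255))
for k in cv2.findContours(m,cv2.RETR_EXTERNAL,cv2.CHAIN_APPROX_NONE)[0]:
    if cv2.contourArea(k)>300:
        print(cv2.contourArea(k),cv2.minAreaRect(k),back(c,cv2.minAreaRect(k)[0],.026))
E
```

```text
clock: 1.23
tool_pos: [0.5199, 0.2905, 0.1498]
eef_rot: [0.991, 0.134, -0.001, -0.0]
contact_force: [0.4, 0.6, 0.0]
grip_width: 0.0855
1.225 [0.519864   0.29050797 0.14984671] [ 9.90992578e-01  1.33914143e-01 -8.37951190e-04 -1.04672351e-04] [ 4.02771993e-01  4.63099281e-01 -4.61342365e-02  1.06312316e+00
  6.46364921e-04  1.70493241e+00] [0.36469711 0.57620095 0.0473409 ]
563.5 ((245.8111572265625, 336.193115234375), (24.76360511779785, 27.384092330932617), 58.392494201660156) [0.52781602 0.16549894 0.026     ]
2140.5 ((270.3000183105469, 211.60000610351562), (47.87740707397461, 49.241790771484375), 7.125016689300537) [0.51775997 0.28812796 0.026     ]
1142.5 ((96.5, 80.0), (38.0, 35.0), 90.0) [0.3705126  0.35074752 0.026     ]
```

View pics/w1.png

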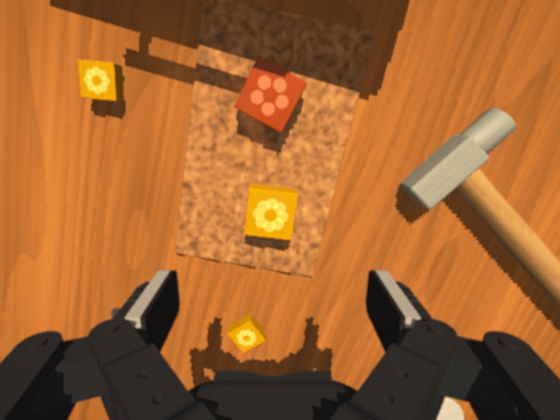

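The wrist view shows the brass rosette centred at (270,212), the copper block at (270,96), and the small brass block at (247,334). The block is turned a few degrees, so I refine its yaw and centre in the plane of its top.

Run:
```python
from h import *
s=ctrl.get_state();im=cv2.imread("pics/w1.png");c=cam("wrist",s);hsv=cv2.cvtColor(im,cv2.COLOR_BGR2HSV)
for vlo in(120,180,200,215):
    m=cv2.inRange(hsv,(18,140,vlo),(36,255,255));m[:180]=0;m[250:]=0
    k=max(cv2.findContours(m,cv2.RETR_EXTERNAL,cv2.CHAIN_APPROX_NONE)[0],key=cv2.contourArea)
    P=np.array([rel(s,back(c,p[0],.026)) for p in k])
    print(vlo,cv2.minAreaRect((P[:,:2]*10).astype(np.float32)))
print(P[:,2].mean())
```

```text
120 ((-2.2828521728515625, 2.4265613555908203), (39.39435958862305, 44.374549865722656), 7.023399353027344)
180 ((-2.276561737060547, 2.3755016326904297), (39.39435958862305, 44.27165985107422), 7.023399353027344)
200 ((-2.257404327392578, 2.2200088500976562), (39.39435958862305, 43.95832061767578), 7.023399353027344)
215 ((-2.2345523834228516, 2.0345191955566406), (39.39435958862305, 43.584537506103516), 7.023399353027344)
12.428058741875821
```

```bash
python3 -c "
from station import ctrl;print(ctrl.nose_length)"; python3 -m crank '[[[-0.2,0.35,5],0.12],[[-0.2,0.35,9],0.12],[[-0.2,0.35,11.5],0.12],[[-0.2,0.35,12.7],0.12],[[-0.2,0.35,12.7],0.12]]'; python3 -m crank '[[[0,0,0],0],[[0,0,0],0],[[0,0,0],0],[[0,0,0],0],[[0,0,0],0],[[0,0,0],0]]' 0.3 60;python3 -c "
from station import ctrl;print(ctrl.nose_length)"
```

```text
0.017
clock: 1.9
tool_pos: [0.5186, 0.2874, 0.0233]
eef_rot: [0.997, 0.075, -0.0, 0.0]
contact_force: [-0.3, -0.4, 1.0]
grip_width: 0.0857
clock: 2.65
tool_pos: [0.5205, 0.2871, 0.0247]
eef_rot: [0.997, 0.074, 0.001, -0.001]
contact_force: [-1.0, -0.5, 6.4]
grip_width: 0.0386
0.017
```

```bash
python3 -m crank '[[[0,0,-2],0],[[0,0,-6],0],[[0,0,-10],0],[[0,0,-12],0],[[0,0,-12],0]]'
python3 - <<'E'
from h import *
s=ctrl.get_state();im=ctrl.read_camera("wrist");cv2.imwrite("pics/w2.png",im)
print(s["tool_pos"],s["eef_rot"],s["contact_force"],s["grip_width"])
# where to look at carriage from: knob ~ (.57,-.07) , recess ~ 80mm toward -y
print(rel(s,[.575,-.11,.2]))
E
```

```text
clock: 3.28
tool_pos: [0.5207, 0.2871, 0.1448]
eef_rot: [0.997, 0.074, 0.002, -0.001]
contact_force: [0.1, 0.0, -2.6]
grip_width: 0.0389
[0.5207175  0.28708946 0.14484749] [ 9.97229342e-01  7.43683168e-02  1.63538540e-03 -5.64887587e-04] [ 0.08306683  0.02928216 -2.55468649] 0.03888454310817021
[-0.50310792 40.06996898 -5.55236529]
```

View pics/w2.png

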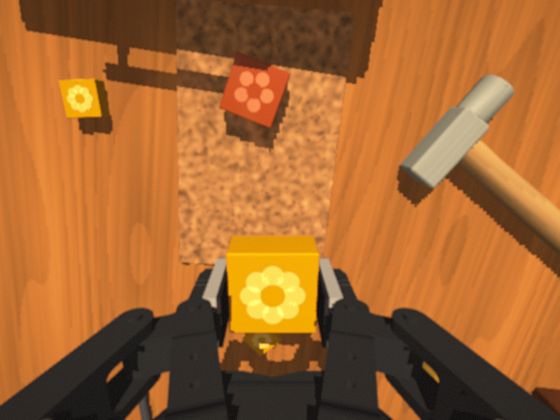

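The block is held square and centred, with its rosette at (273,296). The band above it is the side wall. Next I look at the carriage from just beyond the recess.

```bash
python3 -m crank '[[[0,5,-1.5],0],[[0,11,-3],0],[[0,17,-4.5],0],[[-0.2,23,-5.5],0],[[-0.2,29,-5.5],0],[[-0.2,35,-5.5],0],[[-0.2,41,-5.5],0],[[-0.2,46,-5.5],0],[[0.8,49,-5.5],0],[[0.8,49,-5.5],0],[[0.8,49,-5.5],0]]'
python3 - <<'E'
from h import *
s=ctrl.get_state();im=ctrl.read_camera("wrist");cv2.imwrite("pics/w3.png",im)
print(s["clock"],s["tool_pos"].tolist(),s["eef_rot"].tolist(),s["joint_pos"])
import json;json.dump({k:np.array(s[k]).tolist() for k in("tool_pos","eef_rot")},open("s3.json","w"))
cv2.imwrite("pics/w3b.png",cv2.resize(im[0:300,90:490],(800,600),interpolation=cv2.INTER_CUBIC))
E
```

```text
clock: 4.7
tool_pos: [0.5991, -0.1958, 0.1964]
eef_rot: [0.997, 0.074, -0.002, -0.001]
contact_force: [0.7, 0.3, -2.1]
grip_width: 0.0386
4.7 [0.5991122374249741, -0.19584771209755347, 0.19644193637122695] [0.9972211491397043, 0.07447496541586664, -0.0015000122242852486, -0.001099635448847852] [-4.16787767e-01  5.11827292e-01  1.55747206e-01  1.21839900e+00
  5.23694402e-04  1.00491937e+00]
```

View pics/w3b.png

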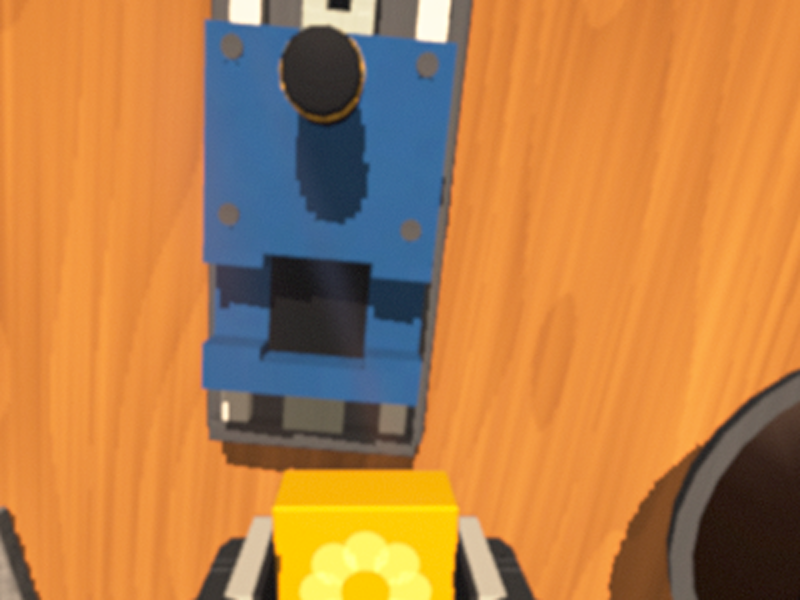

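The crop shows the recess's knob-side corners at (268,257) and (372,264), the knob top at (322,72), the carriage's front corners at (206,20) and (455,43), and its rear corners at (203,387) and (419,403). I fit the carriage pose to these points.

```bash
cat > fit.py <<'E'
from h import *;import json
from scipy.optimize import least_squares
s=json.load(open("s3.json"));s={k:np.array(v) for k,v in s.items()};c=cam("wrist",s)
obs=np.array([(268,257),(372,264),(322,72),(206,20),(455,43),(231,46),(427,65),(228,214),(411,230),(203,387),(419,403)])/2+[90,0]
def pts(q):
    x,y,t,yf,y1,y2,xs,yr=q
    L=np.array([(-21.5,21.5,62),(21.5,21.5,62),(0,80,100),(-45,yf,62),(45,yf,62),(-xs,y1,62),(xs,y1,62),(-xs,y2,62),(xs,y2,62),(-45,yr,62),(45,yr,62)])/1000
    return L@R.from_euler("z",t).as_matrix().T+[x,y,0]
# image left = tool -x = world -x
f=lambda q:np.ravel([proj(c,p) for p in pts(q)]-obs)
r=least_squares(f,[.57,-.15,.08,110,100,35,33,-35])
print(r.x.round(4),r.fun.reshape(-1,2).round(1).tolist())
x,y,t=r.x[:3]
ros=(273,296) # rosette in w2 (grip frame): tool-frame location at tool z=-.002
m=ctrl.get_calibration("wrist");d=m["mount"][:3,:3]@[(ros[0]-m["cx"])/m["fx"],(ros[1]-m["cy"])/m["fy"],1];o=m["mount"][:3,3]
off=o+d*(-.002-o[2])/d[2];print("block in tool",off)
tx=R.from_quat(s["eef_rot"]).as_matrix()[:,0];yaw=np.arctan2(tx[1],tx[0]);print("yaw tool",yaw,"turn",yaw-t)
# target: block centre over recess
Rt=R.from_euler("z",t).as_matrix()@np.diag([1,-1,-1])
tgt=np.array([x,y,0])-Rt@[off[0],off[1],0];print("tcp xy",tgt,"rel",rel(s,[tgt[0],tgt[1],.1]))
E
python3 fit.py
```

```text
[ 5.72300e-01 -1.58500e-01  7.15000e-02  1.00788e+02  9.31702e+01
  3.57376e+01  3.54301e+01 -3.35434e+01] [[-2.0, -0.8], [0.6, 0.1], [-0.6, 0.4], [-0.5, 0.3], [0.9, -0.2], [0.3, 0.5], [0.4, -0.5], [0.5, 0.3], [0.5, -0.2], [0.2, -0.1], [-0.4, 0.1]]
block in tool [-0.00058442  0.00153026 -0.002     ]
yaw tool 0.14909164324705376 turn 0.07757471299414463
tcp xy [ 0.57280442 -0.15694333  0.        ] rel [-1.99643085 -4.21472331  9.66009141]
```

```bash
python3 -m crank '[[[-1,-2,0],0.04],[[-2,-4.2,3],0.078],[[-2,-4.2,6],0.078],[[-2,-4.2,9],0.078],[[-2,-4.2,9.6],0.078],[[-2,-4.2,9.6],0.078]]'
python3 - <<'E'
from h import *;import json
s=ctrl.get_state();im=ctrl.read_camera("wrist");sc=ctrl.read_camera("side")
print(s["clock"],s["tool_pos"].tolist(),s["eef_rot"].tolist())
json.dump({k:np.array(s[k]).tolist() for k in("tool_pos","eef_rot")},open("s4.json","w"))
# predicted carriage outline in this view
c=cam("wrist",s);t=.0715;o=np.array([.5723,-.1585,0])
for n,L in dict(fl=(-45,21.5,62),fr=(45,21.5,62),rl=(-21.5,21.5,62),rr=(21.5,21.5,62),knob=(0,80,100),bl=(-45,-21.5,62),br=(45,-21.5,62)).items():
    p=proj(c,o+R.from_euler("z",t).apply(np.array(L)/1000));print(n,p.round(1))
a=cv2.resize(im[60:360,90:490],(560,420),interpolation=cv2.INTER_CUBIC);b=cv2.resize(sc[150:270,240:340],(240,288),interpolation=cv2.INTER_CUBIC)
out=np.zeros((420,800,3),np.uint8);out[:,:560]=a;out[:288,560:]=b;cv2.imwrite("pics/w4.png",out)
E
```

```text
clock: 5.5
tool_pos: [0.574, -0.1573, 0.1025]
eef_rot: [0.999, 0.036, -0.0, -0.0]
contact_force: [-0.4, -0.1, -2.5]
grip_width: 0.0385
5.5 [0.5739571076371371, -0.1573472412460874, 0.10253853584575023] [0.9993522675034704, 0.03598549163629987, -0.00023712798772784616, -0.00018329670901778798]
fl [188.4 217.9]
fr [353.1 218. ]
rl [231.4 217.9]
rr [310.1 218. ]
knob [270.2 103.6]
bl [194.1 287.5]
br [347.5 287.6]
```

View pics/w4.png

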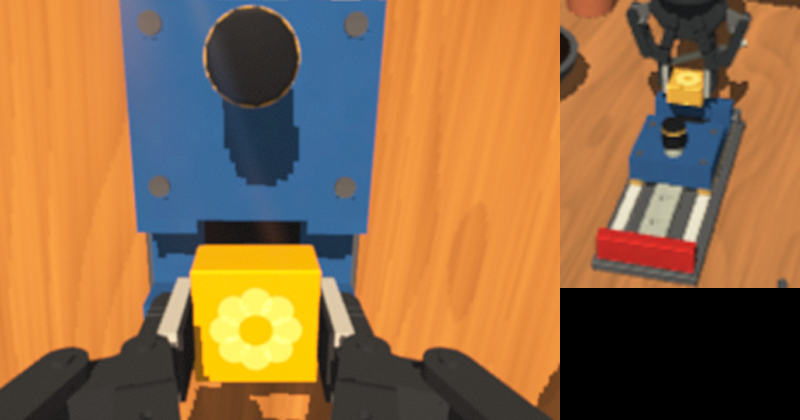

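Run:
```python
from h import *
im=cv2.imread("pics/w2.png");m=ctrl.get_calibration("wrist")
print(m["mount"][:3,3],m["cy"],m["fy"])
print([(v,im[v,240:250].mean(0).astype(int).tolist()) for v in list(range(232,268,1))+list(range(326,338))])
hsv=cv2.cvtColor(im,cv2.COLOR_BGR2HSV);r=hsv[230:345,225:325]
# rosette: paler yellow than face
mk=cv2.inRange(im,(60,200,200),(255,255,255));mk[:240]=0;mk[340:]=0;mk[:,:220]=0;mk[:,330:]=0
ys,xs=np.nonzero(mk);print("rosette bbox",xs.min(),xs.max(),ys.min(),ys.max(),len(xs))
def tool(u,v,z):
    d=m["mount"][:3,:3]@[(u-m["cx"])/m["fx"],(v-m["cy"])/m["fy"],1];o=m["mount"][:3,3];return ((o+d*(z-o[2])/d[2])*1e3).round(2)
for z in(-.001,-.002,-.003,-.005):print(z,[tool(273,v,z)[1] for v in(250,257,262,290,296,332)])
```

```text
[-0.00096914 -0.07643201 -0.12668763] 211.87128823955788 322.5582222297968
[(232, [69, 127, 199]), (233, [69, 126, 198]), (234, [66, 131, 206]), (235, [52, 140, 218]), (236, [30, 148, 226]), (237, [12, 151, 228]), (238, [5, 151, 228]), (239, [5, 151, 228]), (240, [6, 151, 228]), (241, [5, 151, 228]), (242, [5, 152, 228]), (243, [2, 152, 228]), (244, [4, 151, 229]), (245, [5, 152, 230]), (246, [3, 152, 230]), (247, [3, 152, 230]), (248, [5, 152, 230]), (249, [3, 151, 230]), (250, [3, 152, 230]), (251, [3, 152, 231]), (252, [3, 162, 239]), (253, [9, 185, 251]), (254, [11, 196, 253]), (255, [7, 187, 251]), (256, [4, 177, 247]), (257, [5, 173, 245]), (258, [1, 172, 244]), (259, [2, 172, 245]), (260, [1, 172, 245]), (261, [4, 172, 245]), (262, [3, 173, 245]), (263, [1, 172, 245]), (264, [2, 173, 245]), (265, [3, 173, 245]), (266, [4, 173, 245]), (267, [3, 172, 245]), (326, [0, 170, 243]), (327, [0, 170, 243]), (328, [0, 170, 243]), (329, [1, 171, 243]), (330, [0, 171, 244]), (331, [4, 164, 241]), (332, [12, 135, 213]), (333, [22, 107, 170]), (334, [24, 98, 156]), (335, [23, 98, 157]), (336, [25, 96, 154]), (337, [23, 90, 146])]
rosette bbox 240 304 266 323 2238
-0.001 [np.float64(-20.04), np.float64(-16.78), np.float64(-14.43), np.float64(-0.8), np.float64(2.23), np.float64(21.24)]
-0.002 [np.float64(-20.49), np.float64(-17.26), np.float64(-14.92), np.float64(-1.4), np.float64(1.61), np.float64(20.46)]
-0.003 [np.float64(-20.94), np.float64(-17.73), np.float64(-15.42), np.float64(-2.0), np.float64(0.98), np.float64(19.68)]
-0.005 [np.float64(-21.83), np.float64(-18.68), np.float64(-16.4), np.float64(-3.2), np.float64(-0.27), np.float64(18.13)]
```

```bash
python3 -m crank '[[[-0.1,0,0.6],0],[[-0.1,0,1.2],0],[[-0.1,0,1.8],0],[[-0.1,0,2.3],0],[[-0.1,0,2.8],0],[[-0.1,0,2.8],0]]'
```

```text
clock: 6.35
tool_pos: [0.5728, -0.1581, 0.0737]
eef_rot: [0.999, 0.035, -0.001, -0.0]
contact_force: [-0.7, 0.3, -1.8]
grip_width: 0.0385
```

It has entered the recess without contact, so I go on down.

```bash
python3 -m crank '[[[0,0,0.4],0],[[0,0,0.8],0],[[0,0,1.1],0],[[0,0,1.3],0],[[0,0,1.4],0],[[0,0,1.4],0]]'
```

```text
clock: 7.1
tool_pos: [0.5731, -0.1583, 0.0606]
eef_rot: [0.999, 0.035, 0.0, 0.0]
contact_force: [-2.3, 0.5, 1.8]
grip_width: 0.0389
```

```bash
python3 -m crank '[[[0,0,0.1],0],[[0,0,0.2],0],[[0,0,0.2],0],[[0,0,0.2],0]]'
```

```text
clock: 7.6
tool_pos: [0.5732, -0.159, 0.0606]
eef_rot: [0.999, 0.035, 0.0, 0.001]
contact_force: [-6.3, 1.4, 14.1]
grip_width: 0.0388
```

```bash
python3 -m crank '[[[0,0,-0.2],0],[[0,0,-0.2],0],[[0,0,-0.2],0],[[0,0,-0.2],0]]' 0.8; python3 -m crank '[[[0,0,-3],0],[[0,0,-6],0],[[0,0,-9],0],[[0,1.5,-9],0],[[0,3,-9],0],[[0,3,-9],0],[[0,3,-9],0]]'
python3 - <<'E'
from h import *;import json
s=ctrl.get_state();im=ctrl.read_camera("wrist");cv2.imwrite("pics/w5.png",im)
print(s["clock"],s["tool_pos"].tolist(),s["eef_rot"].tolist())
json.dump({k:np.array(s[k]).tolist() for k in("tool_pos","eef_rot")},open("s5.json","w"))
sd=ctrl.read_camera("side");a=cv2.resize(im[40:340,90:490],(560,420),interpolation=cv2.INTER_CUBIC);b=cv2.resize(sd[170:270,240:340],(240,240),interpolation=cv2.INTER_CUBIC)
out=np.zeros((420,800,3),np.uint8);out[:,:560]=a;out[:240,560:]=b;cv2.imwrite("pics/w5b.png",out)
E
```

```text
clock: 8.1
tool_pos: [0.5731, -0.1582, 0.06]
eef_rot: [0.999, 0.035, -0.0, -0.0]
contact_force: [0.5, -0.8, 0.1]
grip_width: 0.0682
clock: 8.98
tool_pos: [0.5745, -0.188, 0.149]
eef_rot: [0.999, 0.035, -0.001, -0.001]
contact_force: [0.4, -0.1, -0.1]
grip_width: 0.0687
8.975 [0.5745110453487534, -0.1879984629829644, 0.14897221466699428] [0.9993793998078676, 0.03520257328955522, -0.0010334141106488725, -0.0007253473208692081]
```

View pics/w5b.png

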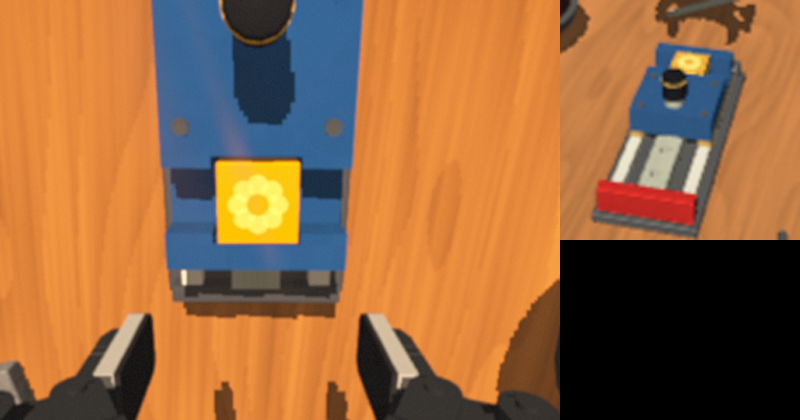

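The block is seated flush: the side view shows no step and the wrist view shows its edges meeting the carriage top. The knob is in line with the tool at x ≈ 0, so I go to it.

```bash
python3 -m crank '[[[0,-4,0],0],[[0,-8,0],0],[[0,-10.9,0],0],[[0,-10.9,3],0],[[0,-10.9,5.5],0],[[0,-10.9,6.4],0],[[0,-10.9,6.4],0],[[0,-10.9,6.4],0]]'
python3 - <<'E'
from h import *
s=ctrl.get_state();im=ctrl.read_camera("wrist");sd=ctrl.read_camera("side");sc=ctrl.read_camera("scene")
print(s["tool_pos"])
out=np.zeros((420,800,3),np.uint8);out[:,:400]=cv2.resize(im,(400,420))
out[:200,400:]=cv2.resize(sd[150:250,210:410],(400,200));out[210:410,400:]=cv2.resize(sc[150:250,160:360],(400,200));cv2.imwrite("pics/w6.png",out)
E
```

```text
clock: 10.07
tool_pos: [0.5684, -0.0796, 0.0873]
eef_rot: [0.999, 0.035, 0.001, 0.0]
contact_force: [-1.6, 0.1, -0.2]
grip_width: 0.0686
[ 0.56841281 -0.07963878  0.08734155]
```

View pics/w6.png

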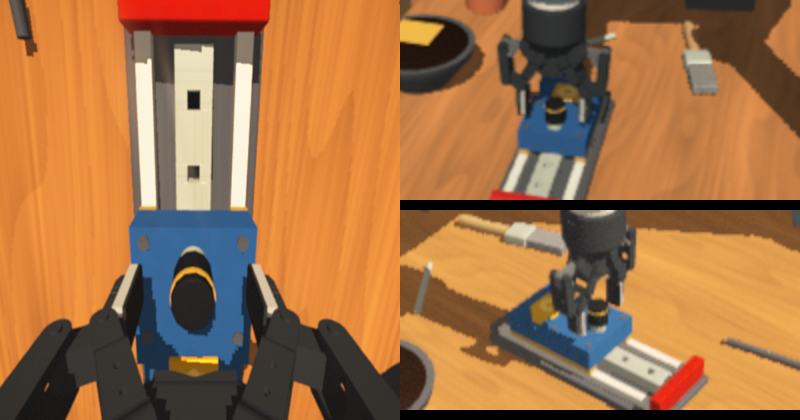

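The knob stands between the pads, centred in x and slightly towards +y. I close on it.

```bash
python3 -m crank '[[[0,0.1,0.1],0],[[0,0.1,0.1],0],[[0,0.1,0.1],0],[[0,0.1,0.1],0],[[0,0.1,0.1],0],[[0,0.1,0.1],0],[[0,0.1,0.1],0],[[0,0.1,0.1],0]]' 0.1 80
```

```text
clock: 11.22
tool_pos: [0.5674, -0.0805, 0.0857]
eef_rot: [0.999, 0.035, -0.0, 0.0]
contact_force: [-2.9, -0.4, 5.7]
grip_width: 0.024
```

```bash
python3 -m crank '[[[0,0,-0.4],0],[[0,0,-0.8],0],[[0,0,-1.1],0],[[0,0,-1.4],0],[[0,0,-1.4],0],[[0,0,-1.4],0]]'
```

```text
clock: 11.98
tool_pos: [0.5674, -0.0804, 0.0991]
eef_rot: [0.999, 0.035, -0.0, -0.0]
contact_force: [0.4, -0.9, -6.2]
grip_width: 0.0244
```

The 6.2 N reading matches the spring at about 13.4 mm, so the knob isn't slipping. I slide 40 mm.

```bash
python3 -m crank '[[[0,-0.4,0],0],[[0,-1,0],0],[[0,-1.6,0],0],[[0,-2.2,0],0],[[0,-2.8,0],0],[[0,-3.3,0],0],[[0,-3.7,0],0],[[0,-4,0],0],[[0,-4,0],0],[[0,-4,0],0]]'
```

```text
clock: 13.22
tool_pos: [0.5647, -0.0399, 0.0993]
eef_rot: [0.999, 0.036, -0.0, -0.001]
contact_force: [-0.1, 1.5, -6.4]
grip_width: 0.0242
```

```bash
python3 -m crank '[[[0,0,0.3],0],[[0,0,0.6],0],[[0,0,0.9],0],[[0,0,1.2],0],[[0,0,1.4],0],[[0,0,1.4],0]]'
```

```text
clock: 13.98
tool_pos: [0.5648, -0.0406, 0.0857]
eef_rot: [0.999, 0.035, 0.0, 0.0]
contact_force: [-2.8, 1.3, -0.1]
grip_width: 0.0242
```

```bash
python3 -m crank '[[[0,0,0.05],0],[[0,0,0.1],0],[[0,0,0.15],0],[[0,0,0.15],0],[[0,0,0.15],0],[[0,0,0.15],0]]'
python3 - <<'E'
from h import *
s=ctrl.get_state();im=ctrl.read_camera("wrist");sd=ctrl.read_camera("side");sc=ctrl.read_camera("scene")
print(s["clock"],s["tool_pos"],s["contact_force"],s["grip_width"])
out=np.zeros((420,800,3),np.uint8);out[:,:400]=cv2.resize(im,(400,420))
out[:200,400:]=cv2.resize(sd[170:270,210:410],(400,200));out[210:410,400:]=cv2.resize(sc[150:250,160:360],(400,200));cv2.imwrite("pics/w7.png",out)
E
```

```text
clock: 14.72
tool_pos: [0.5649, -0.0407, 0.0856]
eef_rot: [0.999, 0.035, 0.0, 0.0]
contact_force: [-7.0, 1.1, 11.4]
grip_width: 0.0242
14.725 [ 0.56486753 -0.04068321  0.08556907] [-7.0396775   1.06979801 11.36002813] 0.02419397452271498
```

View pics/w7.png

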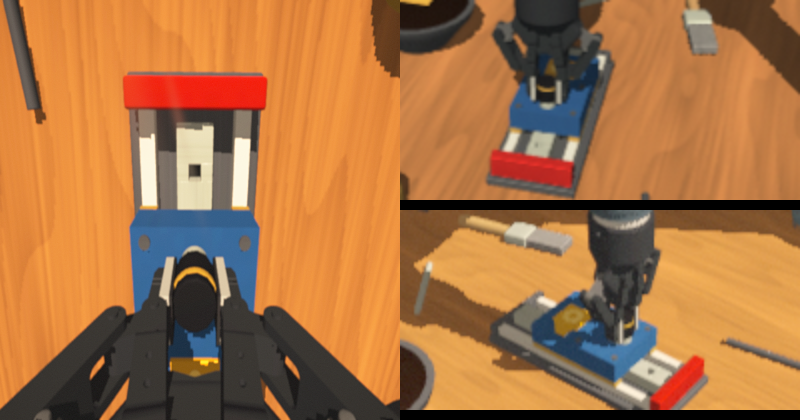

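The carriage has moved one hole, since only the last hole still shows ahead of it. The knob is back at its starting height and seats firmly under an 11 N push. I hand in.

```bash
python3 -c "
from station import ctrl;print(ctrl.finish_job())"
```

```text
the job is handed in; nothing more can be done
None
```

The job is done and handed in at about 14.8 s. The brass block is in the recess, and the carriage is one hole nearer the red stop with the pin home. The gripper still holds the knob.

**Block:** I took the large eight-petal brass block from the mat and set it in the recess, pressing with about 14 N. The close-up showed its top flush with the carriage.

**Plunger and carriage:** I pulled the knob up about 13.4 mm. The roughly 6 N pull matched the spring, so the knob wasn't slipping. I then slid the carriage 40 mm and lowered the pin.

**Last checks:**
- The tool was back at its pre-lift height, 85.6 mm against 85.7 mm before. A pin resting on the bar would stand 10 mm higher.
- It met firm resistance under the 11 N downward push I left on it.
- The picture showed one free hole left ahead of the carriage.
- The copper block and the other tools were never touched.

**Disagreements:** Finger openings read about 1.5 mm below the true widths, and the wrist camera's calibration shifted by about 1 mm between calls. Neither affected the result. I didn't tug the carriage sideways to test the lock.

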